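# Tip the dice out of the dice box

## Robot

A 6-joint arm with a two-finger parallel gripper is mounted at the origin on the work surface. World frame = base frame: x ahead of the robot, y to its left, z up, the work surface at z = 0. Lengths are in m, angles in rad, forces in N, time in s.
With the tool pointing down it reaches from about 0.35 to 0.725 m from the base axis. Payload 6 kg.
Tool frame: the origin (TCP) lies between the finger pads; the fingertips stand 8 mm ahead of it and the grasp point (between the pads) lies 11 mm behind it; x points along the fingers, z is the direction in which the jaws open and shut, and the axes are right-handed (so a half turn about x gives the same grasp; the last joint's range is limited). The gripper opens to 85 mm and grips with 20 to 120 N. Pads are 22 mm wide; open, the fingers measure 114 mm over their backs; the gripper's body (76 mm by 85 mm) begins 54 mm behind the grasp point. The pads swing forward as they close: fully open they stand 13 mm farther back than shut.
Start: joints at [1.55, 0.04, 0.085, 0, -1.615, -0.334], TCP at [0.208, 0.563, 0.239] pointing down, gripper open.
Joint ranges: [-2.56, 2.56], [-1.29, 2.01], [-1.08, 1.49], [-3.29, 1.98], [-2.81, -0.18], [-2.99, 2.99]. Speed limits (rad/s): [2.57, 2.57, 3.01, 3.14, 3.14, 3.14].

## Interface

Orientations are given as a rotation vector (axis times angle).
In Python, from rig import bot gives the robot as it stands. The module is installed in compiled form; this text tells all that it offers.
- The arm moves only by the shell command python3 -m jog 'ROWS' [FORCE]. ROWS is JSON, one flat list of numbers, 7 for each row, row after row: the gripper's target within -1 to 1 (shut at 1, half-way at 0, fully open at -1), then the shift along the tool's x, y, z in cm, then the turn, a rotation vector about the tool's x, y, z in rad. In form: [claw, dx, dy, dz, ax, ay, az, claw, dx, dy, dz, ax, ay, az, ...]. A call has 1 to 5 rows; each row shifts and turns the pose as measured when the row begins, along the tool's axes as they then stand; what a row does not reach is not made up. A row lasts 1/10 s, in which the tool goes at most 50 mm and 8.59 degrees, less where a joint would pass 70% of its speed; a pose out of reach is approached as far as the arm can. A call is refused whole if a number of a shift passes 5 or a number of a turn 0.15, either way. A call with a gripper value outside its range is refused whole. The fingers move at their own pace and stop on an object; FORCE is the grip in N (left out, the last holds). Time passes only in rows, so rows that do not move let the fingers close. It gives the time, the measured TCP pose, the force and the opening at its end, in the units of the state.
- bot.state(): the state, without advancing time (a new reading comes with each control period).
- bot.get_image(name): name is "side" or "top" or "wrist"; returns a dict with "img" (384x512x3 uint8, blue, green, red), "K" (3x3 intrinsics, pixels), "D" ([k1, k2, p1, p2, k3] as OpenCV has them; the pictures are not rectified), "world_from_camera" (4x4, takes a point from camera to world coordinates); the wrist camera has in their place "hand_eye" (4x4, takes a point from camera to tool coordinates, whose origin is the TCP and whose axes are the tool frame's). Camera axes: x right, y down, z forward; pixel columns grow to the right and rows downward; lengths in m; the calibration is good to about 2 mm. A picture is of the moment at which its call begins: read the wrist's pose just before it. There is no depth.
- bot.finish_job(): hands the job in, once; it reports no verdict.
The state is a dict: "clock": time; "joint_pos": joint angles; "joint_vel": joint speeds; "joint_torque": joint torques, N m; "eef_pos": TCP position; "tool_rot": TCP orientation; "force": force on the tool from outside, world axes, zero at the start; "moment": the same for the moment, N m; "opening": opening from 0.0 (shut) to 1.0 (fully open).
Only numpy, scipy, OpenCV 4.12 (cv2) and the standard library are available. Lean on these libraries where they do the work, as an engineer would, in place of code of your own. Each camera call takes 0.05 s, during which the arm holds its last target.

## Task

Swing the lid of the bamboo dice box on the aluminium tipping stand fully back by its front tab, past the point where it snaps over and stays back by itself. Only then tip the box right over by the bar on its side, so that both dice fall into the tray beside it. Leave the box tipped over against its stop with the lid still back, and do not disturb the glass paperweight.

Things in the scene. Friction and masses are not known exactly. Their poses are not given: they have to be found in the camera images.
- tip_stand: Fixed aluminium stand carrying the dice box (the only box with tab, bar and stand). Origin on the shelf under the centre of the upright box, z up, all below in its frame. Bamboo box upright: 84 mm (x) by 76 (y) by 50 high, walls 4, underside at z = 100, rim at 150. Tips towards +y about its lower +y edge: a line along x at y = +38, z = 100. Lid hinge: along y at x = +42, z = 150.
- lid_swing (a joint): Lid angle to the box, rad: 0 shut (catch), 2.9 fully back against its stop, nearly level beyond the +x rim; it opens up and over to stand +x. Over-centre hinge: below about 1.6 rad it pulls shut (about 1.5 N at the tab at first, then less); past 1.7 it swings on by itself to the stop and is held there, also when the box is tipped. The lid is 84 x 76 x 6 mm.
- tab_grip (a point): Point to pinch on the lid's flat wooden pull tab: 14 mm wide (stand y), 8 thick, sticking out 36 mm from the middle of the lid's front (-x) edge. On its centreline, 27 mm out from the edge, 111 from the lid hinge; shut, at x = -69, y = 0, z = 154 in the stand's frame. Pinched on its sides (fingers closing along stand y) it turns between them: a hand pointing down can follow the arc.
- box_tip (a joint): Tip angle of the box, rad: 0 upright on its rest, 2.5 tipped right over (143 degrees) against its stop, mouth down over the tray. Moves freely; box 0.35 kg. Let go below about 0.9 rad it falls back upright; past about 1.3 rad (lid back) it falls on to the stop and stays there.
- bar_mid (a point): Middle of the round wooden bar, 12 mm thick, along stand x, 68 mm clear between its end arms, 42 mm out from the box's -y wall. Upright, at x = 0, y = -80, z = 142 in the stand's frame; 125 mm from the pivot line. Pinched with fingers closing along stand y it turns between them: a hand pointing down can follow the arc all the way. Only 36 mm free between bar and wall.
- dice_tray: Fixed dark wooden open tray, 150 mm (x) by 140 mm (y) by 40 mm high, walls 5 mm, on the shelf on the +y side of the stand, turned like it. Origin: centre of its underside.
- die_a: White die, 22 mm cube, 14 g, origin at its centre; starts loose inside the shut dice box.
- die_b: Second white die, like the first, 22 mm cube, origin at its centre; also inside the shut dice box.
- paperweight: Solid green glass paperweight, a low dome 66 mm across and 32 mm high, standing free on the shelf on the robot's side of the tray. Origin: centre of its underside.
There are look-alikes about, which are no part of the job. What is shaped like the tip_stand but purple, turquoise or yellow is not meant.

How it is judged:
On the way, in this order (a step that is already met when the one before it is completed fails the run):
1. the lid is swung fully back and stays back, the box still upright (value of joint lid_swing above 2.6 rad and value of joint box_tip below 0.2 rad), for 0.2 s.
2. the box is tipped over against its stop with the lid back (value of joint box_tip above 2.25 rad and value of joint lid_swing above 2.5 rad), for 0.2 s.
At the end, for the whole second after the job is handed in: The box is tipped over (2.25 rad or more) with its lid back (2.5 rad or more), and both dice lie at rest within the tray's walls (all of step 2 and x of die_a in the frame of dice_tray between -0.072 and 0.072 m and y of die_a in the frame of dice_tray between -0.067 and 0.067 m and z of each of die_a, die_b in the frame of dice_tray below 0.036 m and linear speed of each of die_a, die_b below 0.03 m/s and x of die_b in the frame of dice_tray between -0.072 and 0.072 m and y of die_b in the frame of dice_tray between -0.067 and 0.067 m); the robot touches nothing.
It fails at once if the box is tipped more than 0.3 rad before the lid is fully back (2.4 rad) (value of joint box_tip above 0.3 rad and value of joint lid_swing below 2.4 rad).
It fails at once if the paperweight is moved more than 20 mm (distance of paperweight from where it was at the start of the episode above 0.02 m).
It also fails if it takes over 50 s, if anything falls off the work surface, if the arm or the gripper's body presses on something with over 40 N, if the wrist force passes 120 N, or if a joint passes its speed limit or range.

## Working session

There is one attempt and no reset: what is moved stays moved. The work goes in short steps, Python scripts to look and compute and a shell command to move; the robot and the scene stay as the last step left them, time stands still between calls to the robot, and variables do not carry over. Pictures are saved under pics/ and viewed, and the job is handed in when it is done.

```bash
mkdir -p pics; python3 - <<'E'
from rig import bot
import cv2
print(bot.state())
for n in ["side","top","wrist"]:
    d=bot.get_image(n); cv2.imwrite(f"pics/{n}0.png",d["img"]); print(n,d["K"],d["D"],d.get("world_from_camera",d.get("hand_eye")))
E
```

```text
{'clock': 0.0, 'joint_pos': array([ 1.54971937e+00,  4.08039947e-02,  8.37782321e-02, -4.74827905e-04,
       -1.61548385e+00, -3.33711128e-01]), 'joint_vel': array([ 3.04674123e-04,  5.69670590e-04,  4.41352056e-04, -9.80677191e-04,
        7.84832941e-05,  1.10839173e-03]), 'joint_torque': array([ 4.11126130e-04, -3.68209791e+01,  3.47410011e+01,  6.93182319e+00,
       -5.43106944e-03,  1.11155219e-05]), 'eef_pos': array([0.20823756, 0.56236367, 0.23826316]), 'tool_rot': array([ 1.46404045,  1.01880185, -1.46652488]), 'force': array([ 0.62052733,  0.07787433, -0.59629653]), 'moment': array([-0.04654517,  0.01759097,  0.04809324]), 'opening': 1.0021903404246586}
side [[404.09171929   0.         248.19294633]
 [  0.         404.09171929 196.06120019]
 [  0.           0.           1.        ]] [-0.09555804  0.          0.          0.          0.        ] [[ 0.97310177 -0.12990396  0.19025749  0.39825599]
 [-0.22978653 -0.48828343  0.84188921 -0.7015023 ]
 [-0.01646516 -0.86296249 -0.50499965  0.52046112]
 [ 0.          0.          0.          1.        ]]
top [[425.87967653   0.         258.13212707]
 [  0.         425.87967653 192.68897894]
 [  0.           0.           1.        ]] [-0.08312844  0.          0.          0.          0.        ] [[-0.01908567 -0.99611073  0.08601834  0.47023155]
 [-0.99958598  0.01715771 -0.02309729 -0.01360715]
 [ 0.02153158 -0.08642356 -0.99602578  1.15962368]
 [ 0.          0.          0.          1.        ]]
wrist [[296.85433408   0.         254.996837  ]
 [  0.         296.85433408 191.26045689]
 [  0.           0.           1.        ]] [-0.02199864  0.          0.          0.          0.        ] [[ 3.29174391e-04 -3.17368227e-01  9.48302325e-01 -1.35857141e-01]
 [ 4.00873894e-04 -9.48302259e-01 -3.17368343e-01  8.09161574e-02]
 [ 9.99999865e-01  4.84619177e-04 -1.84932182e-04  4.66034539e-04]
 [ 0.00000000e+00  0.00000000e+00  0.00000000e+00  1.00000000e+00]]
```

View pics/side0.png

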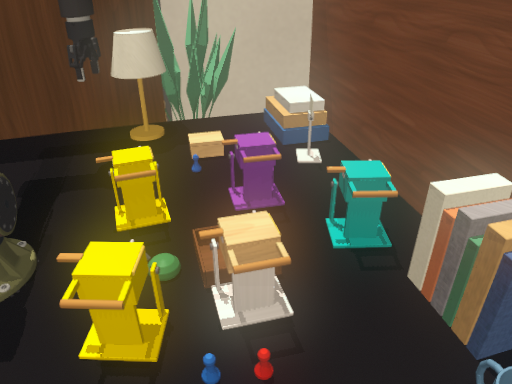

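View pics/top0.png

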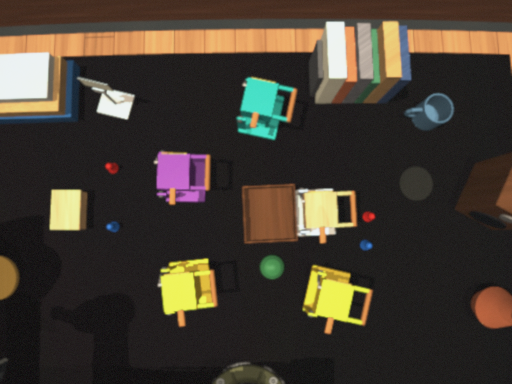

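View pics/wrist0.png

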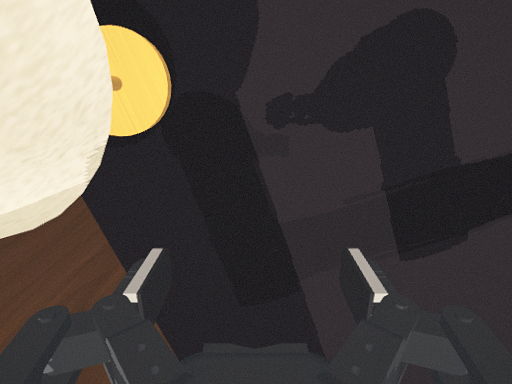

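Side view: the wooden box on the grey stand is at about (250,250), with its bar at (258,265) and its tab at (208,232). Top view: box (320,210), bar (350,208), tab (322,235), tray (270,212), paperweight (272,267). The wrist camera sees only the lamp so far. Next I'll enlarge the two fixed views.

```bash
python3 - <<'E'
import cv2
t=cv2.imread("pics/top0.png")[170:260,230:370]; s=cv2.imread("pics/side0.png")[195:335,180:310]
cv2.imwrite("pics/topz.png",cv2.resize(t,None,fx=5,fy=5,interpolation=cv2.INTER_NEAREST))
cv2.imwrite("pics/sidez.png",cv2.resize(s,None,fx=4,fy=4,interpolation=cv2.INTER_NEAREST))
E
```

```text
(no output)
```

View pics/topz.png

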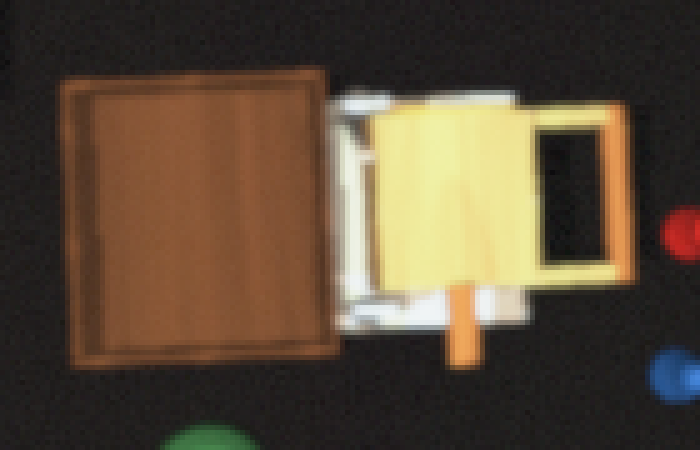

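View pics/sidez.png

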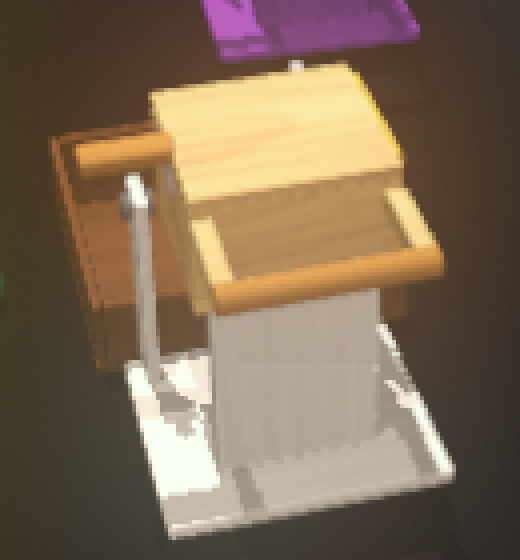

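```bash
cat > h.py <<'E'
import numpy as np, cv2
from rig import bot
from scipy.spatial.transform import Rotation as R
def rays(d,px,T=None):
    T=d["world_from_camera"] if T is None else T
    n=cv2.undistortPoints(np.array(px,float).reshape(-1,1,2),d["K"],d["D"]).reshape(-1,2)
    v=np.c_[n,np.ones(len(n))]@T[:3,:3].T
    return T[:3,3],v/np.linalg.norm(v,axis=1)[:,None]
def tri(o1,v1,o2,v2):
    A=np.zeros((3,3));b=np.zeros(3)
    for o,v in((o1,v1),(o2,v2)):
        P=np.eye(3)-np.outer(v,v);A+=P;b+=P@o
    p=np.linalg.solve(A,b)
    e=[np.linalg.norm((np.eye(3)-np.outer(v,v))@(p-o)) for o,v in((o1,v1),(o2,v2))]
    return p,max(e)
def plane(o,v,z): return o+v*((z-o[2])/v[...,2:3])
def orange(img,roi):
    x0,y0,x1,y1=roi
    h=cv2.cvtColor(img,cv2.COLOR_BGR2HSV)
    m=((h[...,0]>8)&(h[...,0]<17)&(h[...,1]>115)&(h[...,2]>125)).astype(np.uint8)
    k=np.zeros_like(m);k[y0:y1,x0:x1]=m[y0:y1,x0:x1]
    n,l,st,c=cv2.connectedComponentsWithStats(k)
    out=[]
    for i in range(1,n):
        if st[i,4]>15:
            ys,xs=np.nonzero(l==i); r=cv2.minAreaRect(np.c_[xs,ys].astype(np.float32))
            out.append((st[i,4],c[i],cv2.boxPoints(r),r))
    return out
def wristT():
    s=bot.state();d=bot.get_image("wrist")
    T=np.eye(4);T[:3,:3]=R.from_rotvec(s["tool_rot"]).as_matrix();T[:3,3]=s["eef_pos"]
    return s,d,T@d["hand_eye"]
E
python3 - <<'E'
from h import *
np.set_printoptions(precision=4,suppress=True)
T=bot.get_image("top");S=bot.get_image("side")
for n,d,roi in(("top",T,(300,180,365,250)),("side",S,(190,215,295,280))):
    for a,c,b,r in orange(d["img"],roi): print(n,a,c,b.round(1).tolist(),r[1],r[2])
E
```

```text
top 172 [353.0756 208.2151] [[349.5, 191.10000610351562], [354.70001220703125, 190.89999389648438], [356.3999938964844, 225.89999389648438], [351.20001220703125, 226.10000610351562]] (35.056209564208984, 5.243450164794922) 87.1375961303711
top 82 [322.1098 235.878 ] [[319.0, 227.0], [325.0, 227.0], [325.0, 243.0], [319.0, 243.0]] (16.0, 6.0) 90.0
side 365 [216.1753 244.9233] [[196.8000030517578, 228.3000030517578], [219.60000610351562, 222.60000610351562], [231.1999969482422, 268.8999938964844], [208.39999389648438, 274.6000061035156]] (47.779518127441406, 23.525955200195312) 75.96376037597656
side 366 [204.4426 255.4317] [[192.1999969482422, 229.6999969482422], [205.10000610351562, 226.5], [215.8000030517578, 269.1000061035156], [202.8000030517578, 272.29998779296875]] (43.89894104003906, 13.339458465576172) 75.96376037597656
side 406 [261.1897 264.8128] [[230.5, 265.70001220703125], [289.20001220703125, 254.0], [291.0, 263.0], [232.3000030517578, 274.70001220703125]] (9.217458724975586, 59.81542205810547) 78.69007110595703
```

```bash
python3 - <<'E'
from h import *
np.set_printoptions(precision=4,suppress=True)
T=bot.get_image("top");S=bot.get_image("side")
def two(a,b):
    o,v=rays(T,[a]);o2,v2=rays(S,[b]);return tri(o,v[0],o2,v2[0])
print("bar",two((353.1,208.2),(261.2,264.8)))
print("tab tip top centre",two((322.8,243.4),(199.7,234)))
print("tab root",two((322,226.8),(222.5,231.5)))
# bar ends via top at z=.142
for z,px in((.142,[(352.2,190.7),(354.2,226)]),(.154,[(322.3,235.5),(322,227),(322.8,243.4)]),
            (.156,[(304.5,191),(336,191.3),(306,228.5),(338,227)]),(.04,[(242.5,186),(295,184),(244.5,243.5),(297.5,240.5)]),(.015,[(272,267)])):
    o,v=rays(T,px);print(z,plane(o,v,z))
E
```

```text
bar (array([ 0.5154, -0.2655,  0.1415]), np.float64(0.0012815184435354344))
tab tip top centre (array([ 0.4353, -0.1871,  0.1557]), np.float64(0.0010103974537237507))
tab root (array([ 0.4728, -0.1866,  0.1536]), np.float64(0.0005913933695876638))
0.142 [[ 0.559  -0.2651  0.142 ]
 [ 0.4737 -0.2668  0.142 ]]
0.154 [[ 0.4529 -0.1867  0.154 ]
 [ 0.473  -0.1866  0.154 ]
 [ 0.4343 -0.1874  0.154 ]]
0.156 [[ 0.559  -0.1471  0.156 ]
 [ 0.557  -0.2225  0.156 ]
 [ 0.4702 -0.1482  0.156 ]
 [ 0.4721 -0.2244  0.156 ]]
0.04 [[ 0.5854  0.0014  0.04  ]
 [ 0.5884 -0.1378  0.04  ]
 [ 0.4342 -0.0014  0.04  ]
 [ 0.4393 -0.1405  0.04  ]]
0.015 [[ 0.3696 -0.0733  0.015 ]]
```

Bar and tab triangulate to z 0.1415 and 0.154, matching the text, with a residual of about 1 mm. Bar-to-tab distance is 106 mm, as expected. That gives a stand yaw of about 0.027 rad and an origin near (0.513, -0.185). Next I'll work out the tool moves.

```bash
cat > go.py <<'E'
import sys
from h import *
np.set_printoptions(precision=3,suppress=True)
# target: TCP x y z, tool z axis yaw = stand y (sign s)
yaw=0.027
def tgt(s=1):
    x=np.array([0,0,-1.]); z=s*np.array([-np.sin(yaw),np.cos(yaw),0]); y=np.cross(z,x)
    return np.c_[x,y,z]
if __name__=="__main__":
    st=bot.state();M=R.from_rotvec(st["tool_rot"]).as_matrix()
    print("t",round(st["clock"],2),"pos",st["eef_pos"],"F",st["force"],"open",round(st["opening"],3),"q",st["joint_pos"])
    s=-1 if "neg" in sys.argv else 1
    G=tgt(s); rv=R.from_matrix(M.T@G).as_rotvec()
    print("turn",rv)
    a=[float(v) for v in sys.argv[1:] if v!="neg"]
    p=st["eef_pos"]
    for i in range(0,len(a),3):
        t=np.array(a[i:i+3]); print(t,"tool cm now-axes",M.T@(t-p)*100,"goal-axes",G.T@(t-p)*100); p=t
E
python3 - <<'E'
from h import *
st=bot.state();print(R.from_rotvec(st["tool_rot"]).as_matrix().round(3))
T=bot.get_image("top");o,v=rays(T,[(2,277),(68,210)]);print(plane(o,v,0.0))
E
python3 go.py .21 .40 .27 .45 .2 .28 .444 -.187 .26; python3 go.py neg | tail -1
```

```text
[[-0.     0.938 -0.347]
 [-0.    -0.347 -0.938]
 [-1.     0.     0.   ]]
[[0.34988018 0.66819998 0.        ]
 [0.53167946 0.48238259 0.        ]]
t 0.4 pos [0.208 0.563 0.239] F [0.788 0.223 0.38 ] open 1.002 q [ 1.55   0.04   0.085 -0.    -1.616 -0.334]
turn [ 2.76   0.    -0.001]
[0.21 0.4  0.27] tool cm now-axes [-3.083  5.796 15.19 ] goal-axes [ -3.089   0.281 -16.255]
[0.45 0.2  0.28] tool cm now-axes [-0.994 29.454 10.416] goal-axes [ -1.    -23.451 -20.641]
[ 0.444 -0.187  0.26 ] tool cm now-axes [ 2.014 12.883 36.497] goal-axes [  2.      1.645 -38.67 ]
turn [-0.382  0.     0.   ]
```

```bash
cat > plan.py <<'E'
# plan.py x y z step_cm : per-row tool-axes shifts for 5 rows while turning toward goal yaw
import sys
from go import *
t=np.array([float(v) for v in sys.argv[1:4]]);step=float(sys.argv[4])
st=bot.state();M=R.from_rotvec(st["tool_rot"]);p=st["eef_pos"].copy();G=R.from_matrix(tgt(1))
print("t",round(st["clock"],2),"pos",p,"F",st["force"],"open",round(st["opening"],3),"q",st["joint_pos"])
for i in range(5):
    rv=(M.inv()*G).as_rotvec(); 
    a=rv*min(1,.15/max(abs(rv).max(),1e-9))
    d=t-p;n=np.linalg.norm(d);d=d*min(1,step/100/max(n,1e-9))
    print((M.inv().apply(d)*100).round(1),a.round(3)); p=p+d;M=M*R.from_rotvec(a)
E
python3 plan.py .21 .40 .28 4.0
```

```text
t 0.4 pos [0.208 0.563 0.239] F [0.788 0.223 0.38 ] open 1.002 q [ 1.55   0.04   0.085 -0.    -1.616 -0.334]
[-1.   1.4  3.6] [ 0.15  0.   -0.  ]
[-1.   1.9  3.4] [ 0.15  0.   -0.  ]
[-1.   2.4  3.1] [ 0.15  0.   -0.  ]
[-1.   2.8  2.7] [ 0.15  0.   -0.  ]
[-0.2  0.6  0.4] [ 0.15  0.   -0.  ]
```

```bash
python3 -m jog '[-1,-1,1.4,3.6,0.15,0,0, -1,-1,1.9,3.4,0.15,0,0, -1,-1,2.4,3.1,0.15,0,0, -1,-1,2.8,2.7,0.15,0,0, -1,-0.2,2.8,2.7,0.15,0,0]' 30; python3 plan.py .45 .20 .29 4.8
```

```text
clock: 0.9
eef_pos: [0.2023, 0.3645, 0.2775]
tool_rot: [1.958, 0.447, -1.965]
force: [-1.4, 0.3, 1.0]
opening: 0.999
t 0.9 pos [0.202 0.364 0.278] F [-1.356  0.268  1.043] open 0.999 q [ 1.554 -0.44  -0.256 -0.001 -1.766 -1.095]
[-0.2  4.2 -2.4] [ 0.15  -0.    -0.001]
[-0.2  3.7 -3. ] [ 0.15  -0.    -0.001]
[-0.2  3.3 -3.5] [ 0.15  -0.    -0.001]
[-0.2  2.7 -4. ] [ 0.15  -0.    -0.001]
[-0.2  2.1 -4.3] [ 0.15  -0.    -0.001]
```

```bash
python3 -m jog '[-1,-0.2,4.2,-2.4,0.15,0,0, -1,-0.2,3.7,-3,0.15,0,0, -1,-0.2,3.3,-3.5,0.15,0,0, -1,-0.2,2.7,-4,0.15,0,0, -1,-0.2,2.1,-4.3,0.15,0,0]'; python3 plan.py .45 .0 .29 4.8
```

```text
clock: 1.4
eef_pos: [0.4026, 0.2264, 0.2934]
tool_rot: [-2.069, 0.296, 2.063]
force: [0.6, 2.8, -0.2]
opening: 0.999
t 1.4 pos [0.403 0.226 0.293] F [ 0.574  2.793 -0.244] open 0.999 q [ 0.952 -0.32  -0.141  0.001 -1.747 -1.24 ]
[ 0.1  4.2 -2.3] [0.15  0.    0.001]
[ 0.1  3.8 -2.9] [0.15  0.    0.001]
[ 0.1  3.4 -3.4] [0.15  0.    0.001]
[ 0.1  2.8 -3.9] [0.15  0.    0.001]
[ 0.1  1.8 -3.5] [0.15  0.    0.001]
```

```bash
python3 -m jog '[-1,0.1,4.2,-2.3,0.15,0,0, -1,0.1,3.8,-2.9,0.15,0,0, -1,0.1,3.4,-3.4,0.15,0,0, -1,0.1,2.8,-3.9,0.15,0,0, -1,0.1,1.8,-3.5,0.15,0,0]'; python3 plan.py .444 -.187 .28 4.8
```

```text
clock: 1.9
eef_pos: [0.4532, -0.0087, 0.2868]
tool_rot: [-1.59, 0.907, 1.588]
force: [0.6, -0.6, -0.8]
opening: 1.003
t 1.9 pos [ 0.453 -0.009  0.287] F [ 0.615 -0.605 -0.787] open 1.003 q [ 0.429 -0.345 -0.171  0.    -1.743 -1.468]
[ 0.2  2.6 -4. ] [ 0.15  -0.     0.001]
[ 0.2  2.  -4.4] [ 0.15  -0.     0.001]
[ 0.2  1.3 -4.6] [ 0.15  -0.     0.001]
[ 0.1  0.5 -3.4] [ 0.055 -0.     0.   ]
[0. 0. 0.] [-0. -0. -0.]
```

```bash
python3 -m jog '[-0.2,0.2,2.6,-4,0.15,0,0, -0.2,0.2,2,-4.4,0.15,0,0, -0.2,0.2,1.3,-4.6,0.15,0,0, -0.2,0.1,0.5,-3.4,0.055,0,0, -0.2,0,0,0,0,0,0]'; python3 plan.py .444 -.187 .20 4; python3 - <<'E'
from h import *
s,d,T=wristT();cv2.imwrite("pics/w1.png",d["img"]);np.save("w1T.npy",T)
E
```

```text
clock: 2.4
eef_pos: [0.4424, -0.1979, 0.2793]
tool_rot: [-1.221, 1.2, 1.218]
force: [0.2, 0.9, -1.2]
opening: 0.6
t 2.4 pos [ 0.442 -0.198  0.279] F [ 0.153  0.946 -1.211] open 0.6 q [-0.003 -0.262 -0.12  -0.    -1.71  -1.553]
[ 4.  -0.1  0.5] [-0.012  0.     0.002]
[ 4.  -0.1  0.5] [-0. -0. -0.]
[ 0. -0.  0.] [-0. -0. -0.]
[0. 0. 0.] [-0. -0. -0.]
[0. 0. 0.] [-0. -0. -0.]
```

View pics/w1.png

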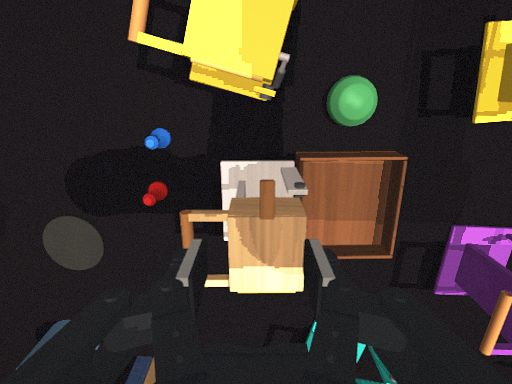

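Wrist view: the tab runs upward from the lid at columns 260–275, rows 180–218. It is centred between the fingers. The bar is at (190,228). I'll check both against the earlier estimate.

```bash
python3 - <<'E'
from h import *
np.set_printoptions(precision=4,suppress=True)
d=bot.get_image("wrist");T=np.load("w1T.npy");img=cv2.imread("pics/w1.png")
cv2.imwrite("pics/w1z.png",cv2.resize(img[150:310,170:330],None,fx=3.7,fy=3.7,interpolation=cv2.INTER_NEAREST))
for z,px in((.154,[(267.5,180),(267.5,199),(267,217)]),(.142,[(187,210),(187,248)])):
    o,v=rays(d,px,T);print(plane(o,v,z))
Tp=bot.get_image("top");o2,v2=rays(Tp,[(322.8,243.4)]);o,v=rays(d,[(267.5,180)],T);print(tri(o,v[0],o2,v2[0]))
E
```

```text
[[ 0.4367 -0.1866  0.154 ]
 [ 0.4552 -0.1861  0.154 ]
 [ 0.4735 -0.186   0.154 ]]
[[ 0.4725 -0.2651  0.142 ]
 [ 0.5152 -0.2676  0.142 ]]
(array([ 0.4347, -0.1866,  0.16  ]), np.float64(0.00035041580455439926))
```

View pics/w1z.png

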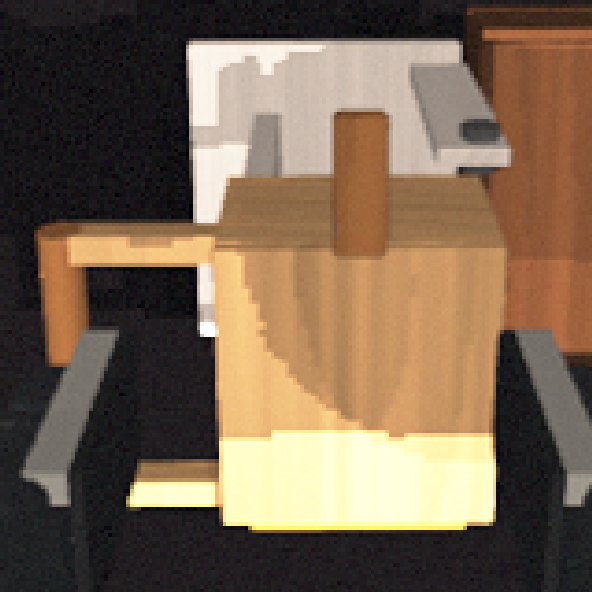

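```bash
python3 plan.py .4445 -.1867 .155 4 | head -2; python3 -m jog '[-0.2,3.5,-0.1,1.1,-0.012,0,0, -0.2,4,0,0,0,0,0, -0.2,4,0,0,0,0,0, -0.2,0.5,0,0,0,0,0, -0.2,0,0,0,0,0,0]'; python3 plan.py .4445 -.1867 .143 1.5
```

```text
t 2.55 pos [ 0.443 -0.195  0.28 ] F [0.47  0.385 0.778] open 0.599 q [ 0.004 -0.264 -0.121 -0.001 -1.711 -1.553]
[ 4.  -0.   0.2] [-0.006  0.001  0.003]
clock: 3.05
eef_pos: [0.4471, -0.178, 0.1598]
tool_rot: [-1.247, 1.179, 1.234]
force: [0.2, -0.5, 1.2]
opening: 0.6
t 3.05 pos [ 0.447 -0.178  0.16 ] F [ 0.179 -0.46   1.184] open 0.6 q [ 0.042 -0.29  -0.36  -0.    -1.49  -1.567]
[ 1.3  0.3 -0.7] [0.018 0.    0.011]
[ 0.4  0.1 -0.2] [ 0. -0. -0.]
[0. 0. 0.] [-0. -0. -0.]
[0. 0. 0.] [-0. -0. -0.]
[0. 0. 0.] [-0. -0. -0.]
```

```bash
python3 -m jog '[-0.2,0.8,0.3,-0.7,0.018,0,0.011, -0.2,0.5,0,0,0,0,0, -0.2,0,0,0,0,0,0]'; python3 plan.py .4445 -.1867 .143 1.5|head -3
```

```text
clock: 3.35
eef_pos: [0.4468, -0.1852, 0.1512]
tool_rot: [-1.233, 1.193, 1.225]
force: [0.5, 0.2, 0.4]
opening: 0.602
t 3.35 pos [ 0.447 -0.185  0.151] F [0.465 0.237 0.418] open 0.602 q [ 0.026 -0.277 -0.366  0.001 -1.477 -1.569]
[ 0.8  0.2 -0.1] [ 0.001 -0.001  0.006]
[0. 0. 0.] [-0.  0. -0.]
```

```bash
python3 -m jog '[-0.2,0.8,0.2,-0.1,0,0,0.006, -0.2,0.2,0,0,0,0,0]'; python3 -m jog '[1,0,0,0,0,0,0, 1,0,0,0,0,0,0, 1,0,0,0,0,0,0, 1,0,0,0,0,0,0]' 50;  python3 plan.py .4445 -.1867 .143 1.5|head -3
```

```text
clock: 3.55
eef_pos: [0.4455, -0.1867, 0.1423]
tool_rot: [-1.232, 1.196, 1.227]
force: [-0.9, 0.8, -0.2]
opening: 0.601
clock: 3.95
eef_pos: [0.4455, -0.187, 0.1426]
tool_rot: [-1.232, 1.196, 1.226]
force: [-0.3, 0.5, -1.6]
opening: 0.15
t 3.95 pos [ 0.446 -0.187  0.143] F [-0.321  0.514 -1.62 ] open 0.15 q [ 0.023 -0.274 -0.379  0.002 -1.463 -1.567]
[-0.   0.1  0. ] [ 0.    -0.002  0.002]
[0. 0. 0.] [-0.  0.  0.]
```

```bash
cat > arc.py <<'E'
# arc.py lid|bar dth : next 5 rows (tool cm) following arc from measured pose
import sys
from go import *
st=bot.state();M=R.from_rotvec(st["tool_rot"]).as_matrix();O=np.array([.513,-.1853,0])
S=np.array([[np.cos(yaw),-np.sin(yaw),0],[np.sin(yaw),np.cos(yaw),0],[0,0,1]])
g=S.T@(st["eef_pos"]-M[:,0]*.011-O)
dth=float(sys.argv[2]);lid=sys.argv[1]=="lid"
if lid: h=(g[0]-.042,g[2]-.150);r=.111;ph0=np.pi-np.arctan2(4,111)
else: h=(g[1]-.038,g[2]-.100);r=.125;ph0=np.arctan2(42,-118)
ph=np.arctan2(h[1],h[0]);th=ph0-ph
print("t",round(st["clock"],2),"th",round(th,3),"r",round(np.hypot(*h),4),"grasp(stand)",g,"F",st["force"],"open",round(st["opening"],3),"q6",st["joint_pos"][5].round(2))
print("turn",R.from_matrix(M.T@tgt(1)).as_rotvec())
p=g.copy()
for i in range(5):
    a=ph-dth*(i+1);t=g.copy()
    if lid:t[0]=.042+r*np.cos(a);t[1]=g[1];t[2]=.150+r*np.sin(a)
    else:t[1]=.038+r*np.cos(a);t[2]=.100+r*np.sin(a)
    print("to th",round(ph0-a,2),M.T@S@(t-p)*100);p=t
E
python3 arc.py lid 0.12
```

```text
t 3.95 th -0.004 r 0.1096 grasp(stand) [-0.068  0.     0.154] F [-0.321  0.514 -1.62 ] open 0.15 q6 -1.57
turn [ 0.    -0.002  0.002]
to th 0.12 [-1.33   0.016 -0.003]
to th 0.24 [-1.301 -0.283 -0.003]
to th 0.36 [-1.257 -0.437 -0.003]
to th 0.48 [-1.196 -0.585 -0.003]
to th 0.6 [-1.117 -0.724 -0.002]
```

```bash
python3 -m jog '[1,-1.3,-0.1,0,0,0,0, 1,-1.3,-0.3,0,0,0,0, 1,-1.3,-0.4,0,0,0,0]'; python3 arc.py lid 0.12;python3 - <<'E'
from h import *
d=bot.get_image("side");cv2.imwrite("pics/s2.png",cv2.resize(d["img"][180:320,150:320],None,fx=4,fy=4))
E
```

```text
clock: 4.25
eef_pos: [0.4526, -0.1858, 0.1803]
tool_rot: [-1.227, 1.198, 1.232]
force: [4.5, -0.7, -6.7]
opening: 0.148
t 4.25 th 0.348 r 0.1104 grasp(stand) [-0.06   0.001  0.191] F [ 4.451 -0.716 -6.734] open 0.148 q6 -1.57
turn [-0.     0.    -0.003]
to th 0.47 [-1.226 -0.512  0.001]
to th 0.59 [-1.128 -0.708  0.001]
to th 0.71 [-1.035 -0.837  0.001]
to th 0.83 [-0.927 -0.955  0.   ]
to th 0.95 [-0.806 -1.059  0.   ]
```

View pics/s2.png

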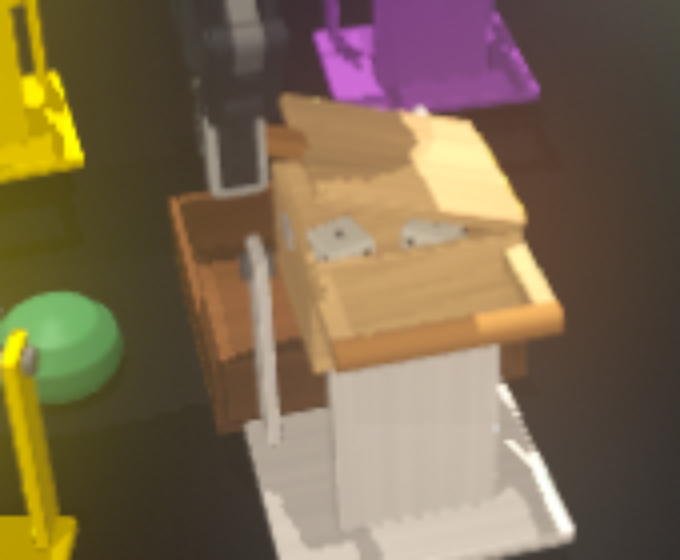

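The lid is coming up with the tab pinched at (285,140) in the crop. Both dice are visible in the box and the box is still upright.

```bash
python3 -m jog '[1,-1.2,-0.5,0,0,0,0, 1,-1.1,-0.7,0,0,0,0, 1,-1,-0.8,0,0,0,0, 1,-0.9,-1,0,0,0,0]'; python3 arc.py lid 0.12
```

```text
clock: 4.7
eef_pos: [0.4821, -0.1847, 0.224]
tool_rot: [-1.223, 1.203, 1.236]
force: [-1.5, -2.1, -5.3]
opening: 0.15
t 4.7 th 0.827 r 0.1119 grasp(stand) [-0.031  0.001  0.235] F [-1.513 -2.097 -5.292] open 0.15 q6 -1.57
turn [-0.001  0.002 -0.01 ]
to th 0.95 [-0.743 -1.115  0.002]
to th 1.07 [-0.682 -1.143  0.002]
to th 1.19 [-0.54  -1.217  0.002]
to th 1.31 [-0.39  -1.273  0.002]
to th 1.43 [-0.235 -1.31   0.002]
```

```bash
python3 -m jog '[1,-0.7,-1.1,0,0,0,0, 1,-0.7,-1.1,0,0,0,0, 1,-0.5,-1.2,0,0,0,0, 1,-0.4,-1.3,0,0,0,0, 1,-0.2,-1.3,0,0,0,0]'; python3 arc.py lid 0.12
```

```text
clock: 5.2
eef_pos: [0.5376, -0.1851, 0.2498]
tool_rot: [-1.213, 1.22, 1.248]
force: [-5.0, 3.3, 0.2]
opening: 0.151
t 5.2 th 1.382 r 0.1121 grasp(stand) [ 0.025 -0.001  0.261] F [-5.007  3.27   0.213] open 0.151 q6 -1.57
turn [-0.004 -0.    -0.03 ]
to th 1.5 [-0.052 -1.342  0.005]
to th 1.62 [-0.003 -1.331  0.005]
to th 1.74 [ 0.157 -1.322  0.005]
to th 1.86 [ 0.314 -1.294  0.005]
to th 1.98 [ 0.466 -1.247  0.005]
```

```bash
python3 -m jog '[1,0,-1.3,0,0,0,-0.01, 1,0,-1.3,0,0,0,-0.01, 1,0.2,-1.3,0,0,0,-0.01, 1,0.3,-1.3,0,0,0,0, 1,0.5,-1.3,0,0,0,0]'; python3 arc.py lid 0.12
```

```text
clock: 5.7
eef_pos: [0.6019, -0.1837, 0.2431]
tool_rot: [-1.225, 1.203, 1.231]
force: [-2.4, 1.3, -0.0]
opening: 0.149
t 5.7 th 1.959 r 0.1142 grasp(stand) [ 0.089 -0.001  0.254] F [-2.431  1.313 -0.027] open 0.149 q6 -1.57
turn [-0.003 -0.001 -0.006]
to th 2.08 [ 0.905 -1.052  0.004]
to th 2.2 [ 0.749 -1.1    0.004]
to th 2.32 [ 0.876 -1.003  0.004]
to th 2.44 [ 0.989 -0.891  0.004]
to th 2.56 [ 1.089 -0.766  0.003]
```

```bash
python3 -m jog '[1,0.7,-1.1,0,0,0,0, 1,0.8,-1.1,0,0,0,0, 1,0.9,-1,0,0,0,0, 1,1,-0.9,0,0,0,0, 1,1.1,-0.8,0,0,0,0]'; python3 arc.py lid 0.12;python3 - <<'E'
from h import *
d=bot.get_image("side");cv2.imwrite("pics/s3.png",cv2.resize(d["img"][130:330,150:350],None,fx=3,fy=3))
E
```

```text
clock: 6.2
eef_pos: [0.6573, -0.1827, 0.1989]
tool_rot: [-1.231, 1.197, 1.224]
force: [-0.1, 1.2, 1.8]
opening: 0.149
t 6.2 th 2.576 r 0.1185 grasp(stand) [ 0.144 -0.001  0.21 ] F [-0.077  1.166  1.825] open 0.149 q6 -1.57
turn [-0.002 -0.003  0.003]
to th 2.7 [1.565 0.048 0.005]
to th 2.82 [ 1.252 -0.452  0.005]
to th 2.94 [ 1.297 -0.299  0.005]
to th 3.06 [ 1.324 -0.142  0.004]
to th 3.18 [1.331 0.018 0.004]
```

View pics/s3.png

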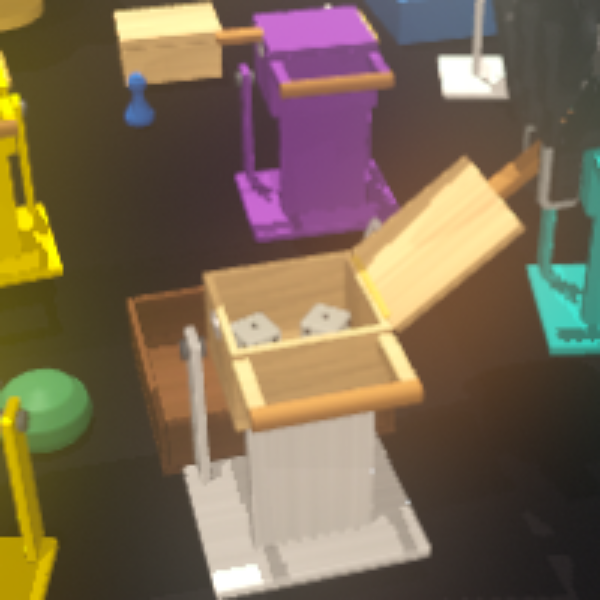

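The lid is well past over-centre, at about 2.4 rad, and the fingers hold it near the tab's end. I'll release and let it swing to its stop, then back the hand up.

```bash
python3 -m jog '[0.4,0,0,0,0,0,0, 0.4,0,0,0,0,0,0, 0.4,-0.3,0,0,0,0,0, 0.4,-3,0,0,0,0,0, 0.4,-4,0,0,0,0,0]';python3 - <<'E'
from h import *
d=bot.get_image("side");cv2.imwrite("pics/s4.png",cv2.resize(d["img"][130:330,150:350],None,fx=3,fy=3))
E
python3 plan.py .515 -.266 .27 4.5
```

```text
clock: 6.75
eef_pos: [0.6564, -0.182, 0.2596]
tool_rot: [-1.221, 1.207, 1.237]
force: [0.3, 0.2, 0.9]
opening: 0.3
t 6.8 pos [ 0.658 -0.183  0.269] F [-3.304 -0.062  6.483] open 0.299 q [ 0.022  0.271  0.395  0.003 -1.697 -1.569]
[-0.   3.9 -2.2] [-0.003 -0.003 -0.003]
[-0.   4.  -2.2] [ 0. -0.  0.]
[-0.   4.  -2.2] [-0. -0.  0.]
[-0.   2.6 -1.4] [ 0. -0. -0.]
[0. 0. 0.] [-0. -0. -0.]
```

View pics/s4.png

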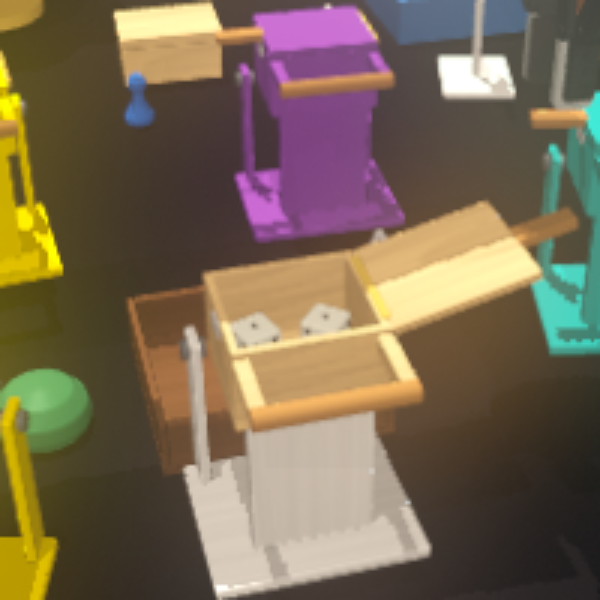

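Picture s4: the lid has swung on to its stop by itself. It lies nearly level beyond the +x rim, with its tab at (550,225). The box is upright and the dice are inside. Next I move over the bar.

```bash
python3 -m jog '[0.2,0,3.9,-2.2,0,0,0, 0.2,0,4,-2.2,0,0,0, 0.2,0,4,-2.2,0,0,0, 0.2,0,2,-1.2,0,0,0, 0.2,0,0,0,0,0,0]'; python3 plan.py .5155 -.266 .19 4;python3 - <<'E'
from h import *
s,d,T=wristT();cv2.imwrite("pics/w5.png",d["img"]);np.save("w5T.npy",T)
d=bot.get_image("side");cv2.imwrite("pics/s5.png",cv2.resize(d["img"][130:330,150:350],None,fx=3,fy=3))
E
```

```text
clock: 7.3
eef_pos: [0.5166, -0.2669, 0.2728]
tool_rot: [-1.233, 1.198, 1.222]
force: [0.5, 0.9, -0.0]
opening: 0.403
t 7.3 pos [ 0.517 -0.267  0.273] F [ 0.525  0.934 -0.012] open 0.403 q [-0.129 -0.008  0.095  0.005 -1.669 -1.416]
[4.  0.1 0.1] [-0.002 -0.005  0.004]
[4.  0.1 0. ] [-0. -0. -0.]
[0.3 0.  0. ] [ 0.  0. -0.]
[0. 0. 0.] [-0.  0. -0.]
[0. 0. 0.] [-0. -0.  0.]
```

View pics/w5.png

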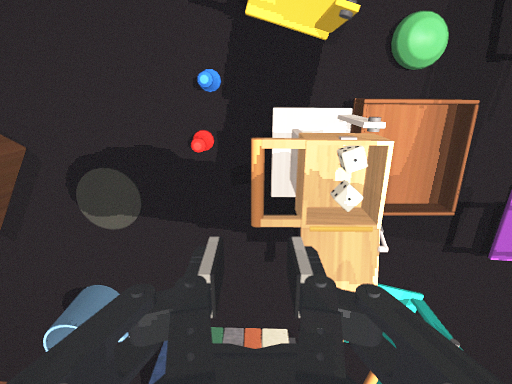

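View pics/s5.png

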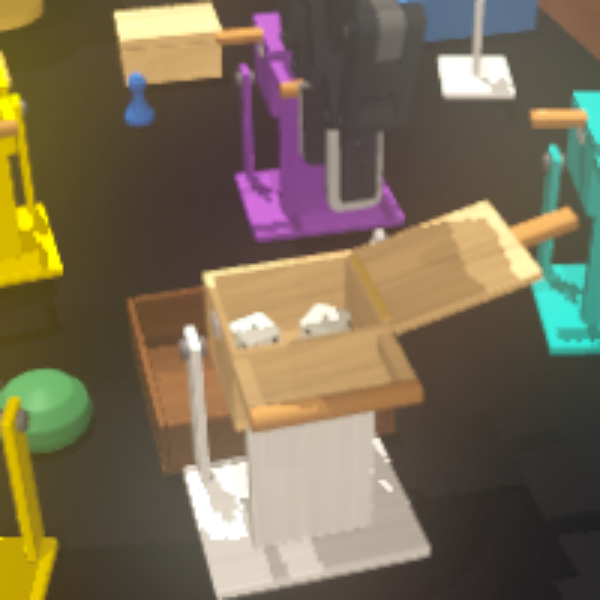

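Both views show the lid resting back and the dice in the box. In the wrist view the bar spans columns 251–264, rows 138–227. I'll check its position again and triangulate it against the side view.

```bash
python3 - <<'E'
from h import *
np.set_printoptions(precision=4,suppress=True)
d=bot.get_image("wrist");T=np.load("w5T.npy")
o,v=rays(d,[(257.5,182),(258,140),(257.5,225)],T);print(plane(o,v,.142))
S=bot.get_image("side");o2,v2=rays(S,[(261.2,264.8)]);print(tri(o,v[0],o2,v2[0]))
E
python3 -m jog '[0.2,4,0.1,0,0,0,0, 0.2,2.5,0,0,0,0,0, 0.2,0,0,0,0,0,0]'; python3 plan.py .5155 -.266 .131 4
```

```text
[[ 0.5148 -0.2653  0.142 ]
 [ 0.4754 -0.266   0.142 ]
 [ 0.5591 -0.2641  0.142 ]]
(array([ 0.5145, -0.2653,  0.1416]), np.float64(0.00039283957387054036))
clock: 7.8
eef_pos: [0.5211, -0.2633, 0.2035]
tool_rot: [-1.236, 1.196, 1.229]
force: [-0.4, -0.3, 0.4]
opening: 0.402
t 7.8 pos [ 0.521 -0.263  0.204] F [-0.386 -0.288  0.404] open 0.402 q [-0.122 -0.007 -0.029  0.004 -1.546 -1.417]
[ 4.   0.3 -0.1] [ 0.004 -0.004  0.002]
[ 3.3  0.3 -0.1] [-0. -0. -0.]
[0. 0. 0.] [-0. -0. -0.]
[0. 0. 0.] [-0. -0. -0.]
[0. 0. 0.] [-0. -0. -0.]
```

```bash
python3 -m jog '[0.2,2.5,0.4,-0.2,0,0,0, 0.2,2,0.2,0,0,0,0, 0.2,1.5,0,0,0,0,0, 0.2,0,0,0,0,0,0]'; python3 plan.py .5155 -.2655 .131 2|head -3
```

```text
clock: 8.2
eef_pos: [0.5186, -0.2645, 0.1442]
tool_rot: [-1.24, 1.195, 1.23]
force: [-0.9, -0.8, 0.1]
opening: 0.399
t 8.2 pos [ 0.519 -0.265  0.144] F [-0.93  -0.816  0.081] open 0.399 q [-0.124 -0.001 -0.132  0.005 -1.437 -1.413]
[ 1.3  0.3 -0.1] [ 0.008 -0.006  0.002]
[0. 0. 0.] [ 0.  0. -0.]
```

```bash
python3 -m jog '[0.2,1.1,0.3,-0.1,0.008,0,0, 0.2,0.3,0,0,0,0,0, 0.2,0,0,0,0,0,0]'; python3 plan.py .5155 -.2655 .131 2|head -2; python3 -m jog '[1,0,0,0,0,0,0, 1,0,0,0,0,0,0, 1,0,0,0,0,0,0, 1,0,0,0,0,0,0]' 40; python3 arc.py bar 0.12
```

```text
clock: 8.5
eef_pos: [0.5172, -0.2659, 0.1322]
tool_rot: [-1.237, 1.198, 1.222]
force: [-0.5, 0.2, 0.7]
opening: 0.397
t 8.5 pos [ 0.517 -0.266  0.132] F [-0.47   0.18   0.686] open 0.397 q [-0.126 -0.002 -0.155  0.007 -1.411 -1.419]
[0.1 0.2 0.1] [ 0.    -0.007  0.005]
clock: 8.9
eef_pos: [0.5176, -0.2656, 0.1334]
tool_rot: [-1.237, 1.196, 1.221]
force: [0.2, -0.7, -1.1]
opening: 0.122
t 8.9 th 0.017 r 0.1264 grasp(stand) [ 0.002 -0.08   0.144] F [ 0.207 -0.692 -1.052] open 0.122 q6 -1.42
turn [-0.    -0.007  0.007]
to th 0.14 [-1.325 -0.009  0.732]
to th 0.26 [-1.292 -0.008  0.76 ]
to th 0.38 [-1.192 -0.008  0.909]
to th 0.5 [-1.074 -0.007  1.045]
to th 0.62 [-0.942 -0.006  1.167]
```

The bar is gripped (opening about 10–12 mm). Now the tipping.

```bash
python3 -m jog '[1,-1.3,0,0.6,0,0,0, 1,-1.3,0,0.8,0,0,0, 1,-1.2,0,0.9,0,0,0, 1,-1.1,0,1,0,0,0]'; python3 arc.py bar 0.12;python3 - <<'E'
from h import *
d=bot.get_image("side");cv2.imwrite("pics/s6.png",cv2.resize(d["img"][130:330,150:350],None,fx=3,fy=3))
E
```

```text
clock: 9.3
eef_pos: [0.5169, -0.235, 0.1835]
tool_rot: [-1.24, 1.202, 1.214]
force: [2.7, -1.1, -3.9]
opening: 0.125
t 9.3 th 0.481 r 0.1289 grasp(stand) [ 0.002 -0.05   0.195] F [ 2.743 -1.077 -3.892] open 0.125 q6 -1.48
turn [-0.004 -0.013  0.008]
to th 0.6 [-0.684  0.     1.415]
to th 0.72 [-0.822 -0.002  1.254]
to th 0.84 [-0.666 -0.     1.343]
to th 0.96 [-0.501  0.001  1.413]
to th 1.08 [-0.328  0.003  1.463]
```

View pics/s6.png

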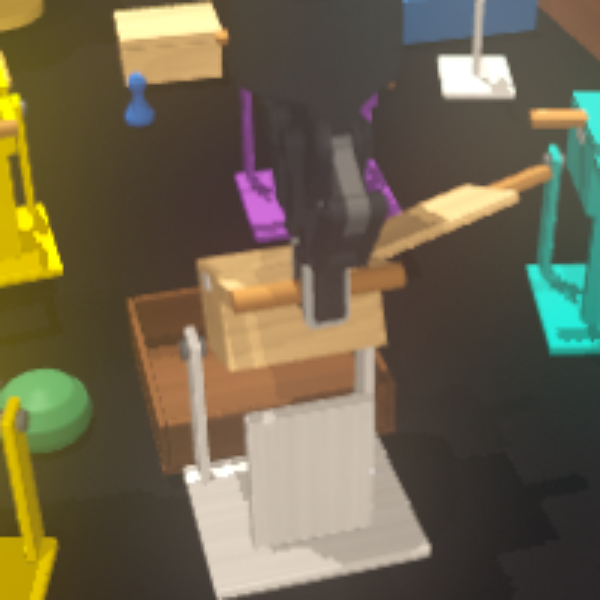

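The box is tipping with the bar in the fingers at (325,285), and the lid is still back. I'll keep going.

```bash
python3 -m jog '[1,-0.8,0,1.3,0,0,0, 1,-0.8,0,1.3,0,0,0, 1,-0.6,0,1.4,0,0,0, 1,-0.5,0,1.4,0,0,0, 1,-0.3,0,1.5,0,0,0]'; python3 arc.py bar 0.12
```

```text
clock: 9.85
eef_pos: [0.5155, -0.1643, 0.2214]
tool_rot: [-1.248, 1.202, 1.204]
force: [2.5, -3.0, -2.5]
opening: 0.122
t 9.85 th 1.102 r 0.1334 grasp(stand) [0.003 0.021 0.232] F [ 2.523 -3.016 -2.462] open 0.122 q6 -1.63
turn [-0.005 -0.021  0.016]
to th 1.22 [0.702 0.02  1.617]
to th 1.34 [0.048 0.009 1.498]
to th 1.46 [0.227 0.012 1.482]
to th 1.58 [0.403 0.014 1.444]
to th 1.7 [0.573 0.016 1.385]
```

```bash
python3 -m jog '[1,0.5,0,1.5,0,0,0, 1,0.3,0,1.5,0,0,0, 1,0.4,0,1.5,0,0,0, 1,0.5,0,1.4,0,0,0]'; python3 arc.py bar 0.12;python3 - <<'E'
from h import *
d=bot.get_image("side");cv2.imwrite("pics/s7.png",cv2.resize(d["img"][130:330,150:350],None,fx=3,fy=3))
E
```

```text
clock: 10.25
eef_pos: [0.5144, -0.1034, 0.2143]
tool_rot: [-1.259, 1.199, 1.193]
force: [1.9, -2.5, -3.2]
opening: 0.119
t 10.25 th 1.568 r 0.1329 grasp(stand) [0.003 0.082 0.225] F [ 1.906 -2.474 -3.178] open 0.119 q6 -1.76
turn [-0.004 -0.028  0.026]
to th 1.69 [1.295 0.039 1.155]
to th 1.81 [0.707 0.024 1.322]
to th 1.93 [0.86  0.028 1.228]
to th 2.05 [1.    0.031 1.116]
to th 2.17 [1.127 0.034 0.988]
```

View pics/s7.png

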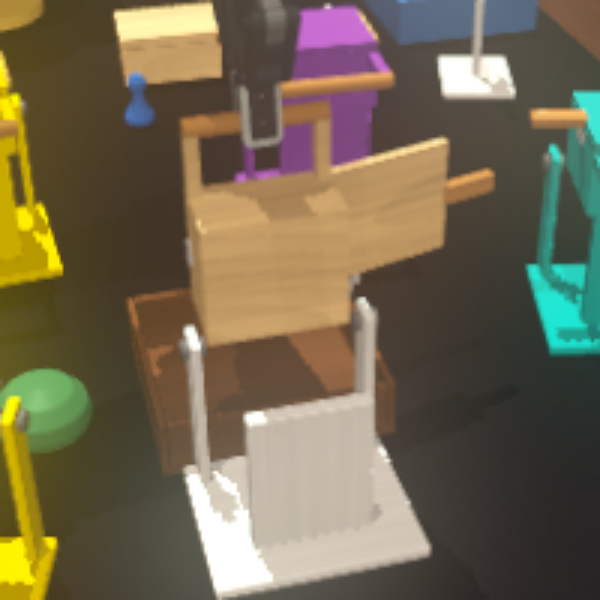

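At about 1.57 rad the bar is still pinched and the lid is back. I'll continue to the stop.

```bash
python3 -m jog '[1,0.8,0,1.3,0,0.01,-0.01, 1,0.8,0,1.3,0,0.01,-0.01, 1,0.9,0,1.2,0,0,0, 1,1,0,1.1,0,0,0, 1,1.1,0,1,0,0,0]'; python3 arc.py bar 0.1
```

```text
clock: 10.8
eef_pos: [0.5131, -0.0398, 0.1642]
tool_rot: [-1.284, 1.198, 1.173]
force: [6.9, -14.1, -8.1]
opening: 0.118
t 10.8 th 2.191 r 0.1315 grasp(stand) [0.004 0.146 0.175] F [  6.927 -14.116  -8.067] open 0.118 q6 -1.91
turn [-0.001 -0.048  0.044]
to th 2.29 [1.423 0.063 0.195]
to th 2.39 [1.092 0.049 0.605]
to th 2.49 [1.147 0.052 0.493]
to th 2.59 [1.19  0.053 0.376]
to th 2.69 [1.222 0.054 0.255]
```

```bash
python3 - <<'E'
from h import *
s=bot.state();print(s["force"],s["moment"])
d=bot.get_image("side");cv2.imwrite("pics/s8.png",cv2.resize(d["img"][130:330,150:350],None,fx=3,fy=3))
E
```

```text
[  6.92661313 -14.11579463  -8.06690227] [-4.82608104 -2.05282667 -0.10219452]
```

View pics/s8.png

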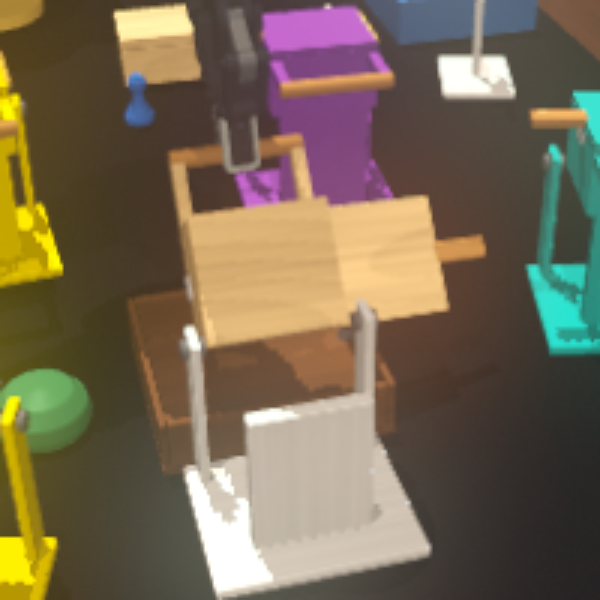

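The force points towards the pivot line, so the hand is riding slightly outside the arc. The box looks to be at about 2 rad. I'll ease down and inwards, and continue.

```bash
python3 -m jog '[1,0.8,0,-0.3,0,0,0, 1,0.8,0,-0.2,0,0,0]'; python3 arc.py bar 0.1; python3 - <<'E'
from h import *
d=bot.get_image("side");cv2.imwrite("pics/s9.png",cv2.resize(d["img"][130:330,150:350],None,fx=3,fy=3))
E
```

```text
clock: 11.05
eef_pos: [0.5132, -0.0315, 0.1453]
tool_rot: [-1.272, 1.178, 1.191]
force: [-9.5, 21.6, 8.3]
opening: 0.124
t 11.05 th 2.348 r 0.1289 grasp(stand) [0.004 0.154 0.156] F [-9.531 21.602  8.339] open 0.124 q6 -1.9
turn [ 0.007 -0.024  0.043]
to th 2.45 [1.317 0.056 0.167]
to th 2.55 [1.183 0.048 0.4  ]
to th 2.65 [1.217 0.051 0.28 ]
to th 2.75 [1.238 0.052 0.157]
to th 2.85 [1.248 0.054 0.033]
```

View pics/s9.png

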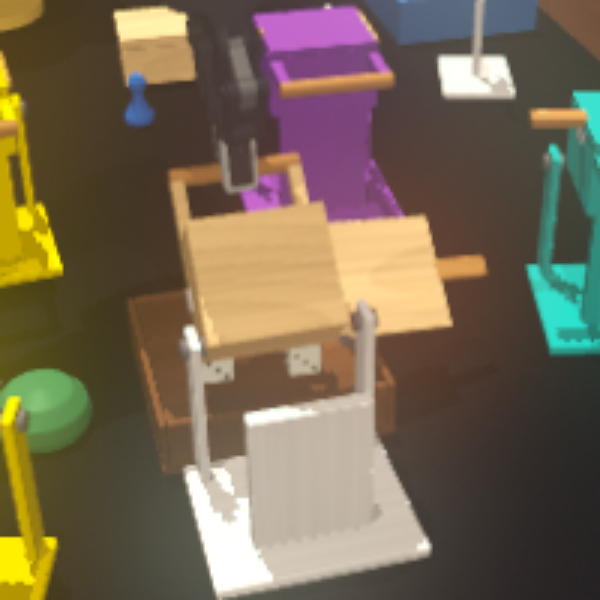

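Both dice show under the box, in the tray, at (218,370) and (304,360). A little further, and then I release.

```bash
python3 -m jog '[1,0.6,0,0,0,0,0, 1,0.5,0,0,0,0,0]'; python3 arc.py bar 0.1|head -2;  python3 -m jog '[0.5,0,0,0,0,0,0, 0.5,0,0,0,0,0,0, 0.5,0,0,0,0,0,0]'; python3 arc.py bar 0.1|head -2; python3 - <<'E'
from h import *
d=bot.get_image("side");cv2.imwrite("pics/s10.png",cv2.resize(d["img"][130:330,150:350],None,fx=3,fy=3))
E
```

```text
clock: 11.3
eef_pos: [0.5134, -0.0279, 0.1358]
tool_rot: [-1.271, 1.173, 1.195]
force: [-16.1, -1.5, 31.8]
opening: 0.12
t 11.3 th 2.427 r 0.1284 grasp(stand) [0.004 0.158 0.147] F [-16.143  -1.468  31.782] open 0.12 q6 -1.9
turn [ 0.011 -0.02   0.043]
clock: 11.6
eef_pos: [0.5127, -0.0262, 0.135]
tool_rot: [-1.269, 1.172, 1.198]
force: [-0.9, -0.6, -0.3]
opening: 0.256
t 11.6 th 2.437 r 0.1296 grasp(stand) [0.004 0.159 0.146] F [-0.949 -0.634 -0.274] open 0.256 q6 -1.9
turn [ 0.011 -0.018  0.042]
```

View pics/s10.png

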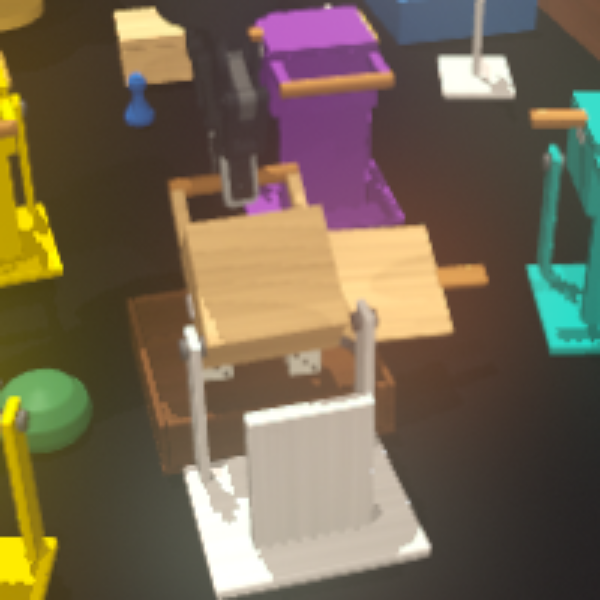

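Forces dropped to zero after release, so the box rests on its stop. I'll retreat straight up and check.

```bash
python3 -m jog '[0.5,-1,0,0,0,0,0, 0.5,-2,0,0,0,0,0, 0.5,-4,0,0,0,0,0, 0.5,-4,2,0,0,0,0, 0.5,-3,4,0,0,0,0]';python3 -m jog '[0.5,0,5,2,0,0,0, 0.5,0,5,2,0,0,0, 0.5,0,3,2,0,0,0, 0.5,0,0,0,0,0,0]'; python3 - <<'E'
from h import *
S=bot.get_image("side");T=bot.get_image("top");W=bot.get_image("wrist")
cv2.imwrite("pics/s11.png",cv2.resize(S["img"][130:330,150:350],None,fx=3,fy=3))
cv2.imwrite("pics/t11.png",cv2.resize(T["img"][150:300,200:400],None,fx=3.5,fy=3.5))
cv2.imwrite("pics/w11.png",W["img"])
np.set_printoptions(precision=4,suppress=True)
g=lambda im:((lambda m:cv2.moments(m.astype(np.uint8)))(((h:=cv2.cvtColor(im,cv2.COLOR_BGR2HSV))[...,0]>50)&(h[...,0]<75)&(h[...,1]>110)&(np.indices(im.shape[:2])[0]>245)&(np.indices(im.shape[:2])[0]<290)&(np.indices(im.shape[:2])[1]>255)&(np.indices(im.shape[:2])[1]<290)))
for im in(cv2.imread("pics/top0.png"),T["img"]):
    m=g(im);print("paperweight px",m["m10"]/m["m00"],m["m01"]/m["m00"],m["m00"])
E
```

```text
clock: 12.15
eef_pos: [0.4451, -0.0268, 0.2704]
tool_rot: [-1.262, 1.189, 1.207]
force: [0.3, 1.2, 0.9]
opening: 0.25
clock: 12.55
eef_pos: [0.3151, 0.0258, 0.2736]
tool_rot: [-1.26, 1.175, 1.2]
force: [-0.0, 1.4, 0.1]
opening: 0.25
paperweight px 271.73243243243246 266.6756756756757 370.0
paperweight px 271.6957671957672 266.7883597883598 378.0
```

View pics/s11.png

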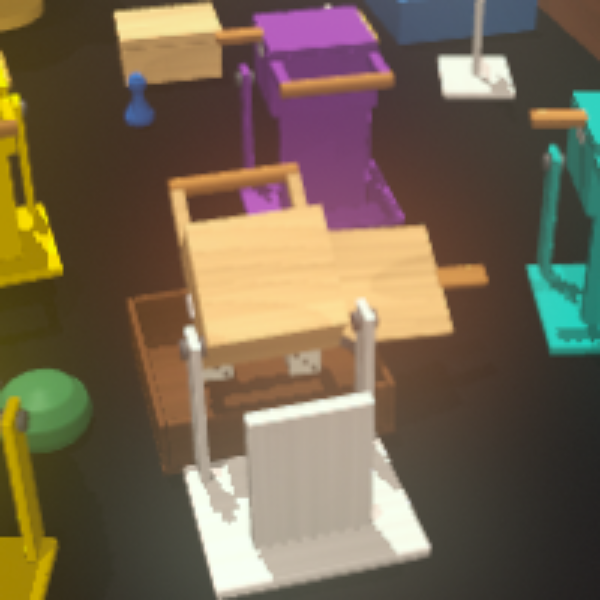

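View pics/t11.png

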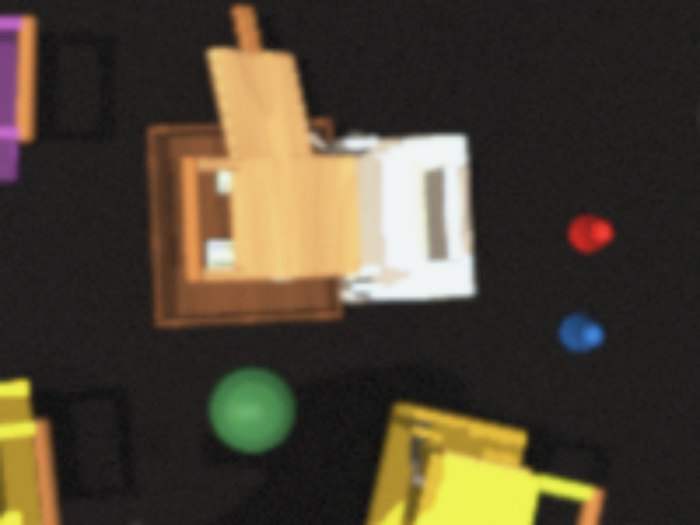

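View pics/w11.png

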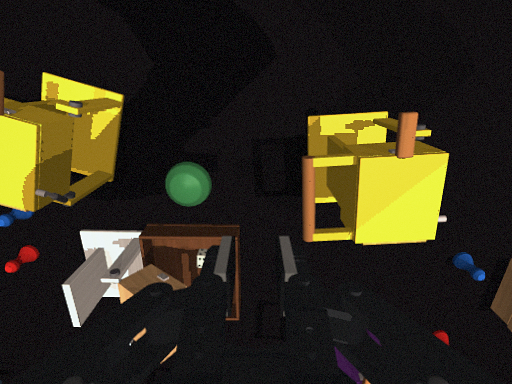

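```bash
python3 - <<'E'
from h import *
np.set_printoptions(precision=4,suppress=True)
T=bot.get_image("top");S=bot.get_image("side");yaw=.027
O=np.array([.513,-.1853,0]);c,s=np.cos(yaw),np.sin(yaw);Rm=np.array([[c,-s,0],[s,c,0],[0,0,1]])
def two(a,b):
    o,v=rays(T,[a]);o2,v2=rays(S,[b]);p,e=tri(o,v[0],o2,v2[0]);return Rm.T@(p-O),e
b,e=two((191/3.5+200,218/3.5+150),(234/3+150,177/3+130));print("bar(stand)",b,e)
print("tip",np.arctan2(42,-118)-np.arctan2(b[2]-.1,b[1]-.038))
t,e=two((241/3.5+200,8/3.5+150),(486/3+150,274/3+130));print("tab tip(stand)",t,e)
th=np.arctan2(42,-118)-np.arctan2(b[2]-.1,b[1]-.038)
# back into box frame
y,z=t[1]-.038,t[2]-.1;k=np.cos(th),np.sin(th)
zb=z*k[0]+y*k[1];yb=y*k[0]-z*k[1];print("tab tip in box frame",t[0],yb+.038,zb+.1,"lid angle",np.pi-np.arctan2(zb-.05,t[0]-.042))
tray=np.array([.5118,-.0696]);
for px in((224,182),(220,253)):
    o,v=rays(T,[(px[0]/3.5+200,px[1]/3.5+150)]);p=plane(o,v,.025)[0];print("die in tray",Rm[:2,:2].T@(p[:2]-tray))
E
```

```text
bar(stand) [0.0023 0.1575 0.1382] 0.0003493106135784316
tip 2.4905617174507477
tab tip(stand) [0.1615 0.1116 0.0622] 0.0010176988584112755
tab tip in box frame 0.16149970852548604 0.002339393599775287 0.1746384633533566 lid angle 2.9382618016016733
die in tray [0.0316 0.0136]
die in tray [-0.0223  0.0192]
```

Everything checks out: tip is about 2.49 rad, the lid about 2.9 rad, both dice are well inside the tray, the paperweight has not moved, and the hand is clear. I'm handing in.

```bash
python3 -c "
from rig import bot
print(bot.finish_job(), bot.state()['clock'])"
```

```text
the job is handed in; nothing more can be done
the job is handed in; nothing more can be done
```

The job is done and handed in at about 13 s of the 50 s allowed; the system gives no verdict. I swung the lid back by its tab and released it at an estimated 2.4 rad. It went on to its stop by itself. Then I tipped the box over by its bar, let go at the stop and backed the hand clear.

Last checks from the pictures:

| Check | Measured | Needed |
|---|---|---|
| Box tip (from the bar, seen in two views) | about 2.49 rad | at least 2.25 |
| Lid angle (from the tab end, seen in two views) | about 2.9 rad | at least 2.5 |
| First die in tray frame (x, y) | about (32, 14) mm | within ±72, ±67 mm |
| Second die in tray frame (x, y) | about (-22, 19) mm | within ±72, ±67 mm |
| Paperweight movement in the top view | about 0.1 pixel | under 20 mm |

- **Forces:** during tipping the fingers rode 4 to 8 mm outside the bar's planned arc. The wrist force rose to about 36 N at the stop, and fell to about 1 N on release.
- **Less certain:** the dice height was not measured. I placed them with one top-view ray on an assumed plane 25 mm up, though they looked at rest in the tray in both views.

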